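Roll down the shield strips on a circuit board

ROBOT

A 6-joint arm with a two-finger parallel gripper is mounted at the origin on the work surface. World frame = base frame: x ahead of the robot, y to its left, z up, the work surface at z = 0. Lengths are in m, angles in rad, forces in N, time in s.
With the tool pointing down it reaches from about 0.425 to 0.95 m from the base axis. Payload 14.7 kg.
Tool frame: the origin (TCP) lies between the finger pads, 19 mm behind the fingertips; this is the grasp point; z points along the fingers, y is the direction in which the jaws open and shut (so a half turn about z gives the same grasp; the last joint's range is limited). The gripper opens to 85 mm and grips with 20 to 120 N. Pads are 22 mm wide; open, the fingers measure 114 mm over their backs; the gripper's body (76 mm by 85 mm) begins 54 mm behind the grasp point. The pads swing forward as they close: fully open they stand 13 mm farther back than shut.
Start: joints at [-1.171, 0.48, 1.596, -0, 1.065, -0.047], TCP at [0.281, -0.586, 0.25] pointing down, gripper open.
Joint ranges: [-2.75, 2.75], [-0.82, 2.05], [0.23, 2.67], [-1.56, 4.7], [0.09, 2.69], [-2.92, 2.92]. Speed limits (rad/s): [1.89, 1.89, 2.39, 3.01, 3.01, 3.01].

INTERFACE

Orientations are given as a 3x3 rotation matrix whose columns are the frame's x, y, z axes.
In Python, from cell import manip gives the robot as it stands.
- The arm moves only by the tool drive_tool, never from a script. Its arguments are lists of equal length, an entry for each row: "hand": the closure, from 0 (fully open) to 1 (shut); "xyz": the shift along the tool's x, y, z in m, a list of three; "roll": the turn about the tool's z in degrees. A call has 1 to 12 rows; each row shifts and turns the pose as measured when the row begins, along the tool's axes as they then stand; what a row does not reach is not made up. A row lasts 1/8 s, in which the tool goes at most 62.5 mm and 10.7 degrees, less where a joint would pass 70% of its speed; a pose out of reach is approached as far as the arm can. A call is refused whole if a number of a shift passes 0.0625 or a number of a turn 10.7, either way. A call with a gripper value outside its range is refused whole. The fingers move at their own pace and stop on an object; "force" is the grip in N (left out, the last holds). Time passes only in rows, so rows that do not move let the fingers close. It gives the time, the measured TCP pose, the force and the opening at its end, in the units of the state.
- manip.get_obs(): the state, without advancing time (a new reading comes with each control period).
- manip.get_image(name): name is "scene" or "top"; returns a dict with "image" (420x560x3 uint8, red, green, blue), "range_z" (420x560 float32, m along the optical axis (not along the pixel's ray), 0 where there is no reading), "intrinsics" (3x3 intrinsics, pixels), "extrinsics" (4x4, takes a point from camera to world coordinates). Camera axes: x right, y down, z forward; pixel columns grow to the right and rows downward; lengths in m; the calibration is good to about 2 mm. A picture is of the moment at which its call begins.
- manip.hand_in(): hands the job in, once; it reports no verdict.
The state is a dict: "time": time; "q": joint angles; "qvel": joint speeds; "joint_efforts": joint torques, N m; "position": TCP position; "orientation": TCP orientation; "contact_force": force on the tool from outside, world axes, zero at the start; "torque": the same for the moment, N m; "grip_width": opening from 0.0 (shut) to 1.0 (fully open).
Only numpy, scipy, OpenCV 4.12 (cv2) and the standard library are available. Lean on these libraries where they do the work, as an engineer would, in place of code of your own. Each camera call takes 0.05 s, during which the arm holds its last target. There are 200 camera calls.

TASK

Take the hand roller out of its stand and roll it across the row of six metal shield strips on the circuit board, with a firm, steady push of about 15 N, until all six are fully down. Press on the board carrier only with the roller and never harder than 25 N, or the board cracks. Then hang the roller back upright in its stand, let go, and leave the other things on the bench where they are.

Things in the scene. Friction and masses are not known exactly. Their poses are not given: they have to be found in the camera images.
- roller: Hand roller, about 0.4 kg, upright in its stand. Origin: lowest point of the drum, under its middle; z up the handle, x along the axle; it rolls along its y. Rubber drum 40 mm across, 50 mm wide, turns freely, axle at z 20 mm. Fork arms at x +-29.5 mm end 14 mm above the origin. Crossbar 100 (x) x 16 (y) mm, z 48 to 56 mm; its ends hang in the stand.
- roller_grip (a point): Grip point in the handle's middle, 78 mm above the roller's origin, same axes. Wooden handle block 40 mm (x) x 26 mm (y), from 56 to 106 mm above the roller's origin. Grip from above across the 26 mm (fingers closing along y), the TCP at this point: fingertips are then 3 mm above the crossbar. A grip of 60 to 100 N holds it firmly.
- roller_stand: Fixed stand. Origin: centre of its underside; base 125 (x) x 70 (y) x 8 mm; posts at x +-45 mm (16 mm in x, 34 mm in y), each with a notch across its top: floor at z 64 mm, 22 mm wide (y) between lips up to z 72 mm. The roller is lifted straight up and lowered straight down.
- stand_seat (a point): Where the roller's origin is when it hangs in the stand, crossbar ends on the notch floors: 16 mm above the stand's origin, axes parallel (half a turn about z is as good). Play about 3 mm in y, 4 mm in x.
- carrier: Fixed black board carrier. Origin: centre of its underside on the table; base 150 (x) x 210 (y) x 12 mm. Above it a deck 116 x 184 mm with a green circuit board, and on this six aluminium strips side by side along y: each 70 mm (x) x 20 mm (y) x 3 mm, centres at x 0, y -52.5, -31.5, -10.5, 10.5, 31.5, 52.5 mm (strip0 to strip5).
- row_start (a point): Point on top of the carrier's base (12 mm above the table) below the middle of strip0. The deck above is clamped at a height and slope that differ each time and are NOT measured: raised strip tops lie 38 to 48 mm above the table in mid-row, and the row slopes along y by up to 0.04 rad either way.
- row_end (a point): Point on top of the carrier's base below the middle of strip5, 105 mm from row_start. The deck floats on rubber: it sinks about 1 mm per 5 N, at most 6 mm, and springs back. More than 25 N from the roller cracks the board.
- drum (a joint): Angle of the roller's drum about its axle (rad, about the roller's x, no limits, 0 at the start): about 1 rad per 20 mm rolled.
- strip0 (a joint): How far shield strip 0 is pressed down (m): 0 raised, 0.0025 fully down (it stops there and stays). It yields only to a push of 7 to 10 N and does not come back up.
- strip1 (a joint): How far shield strip 1 is pressed down (m): 0 raised, 0.0025 fully down (it stops there and stays). It yields only to a push of 7 to 10 N and does not come back up.
- strip2 (a joint): How far shield strip 2 is pressed down (m): 0 raised, 0.0025 fully down (it stops there and stays). It yields only to a push of 7 to 10 N and does not come back up.
- strip3 (a joint): How far shield strip 3 is pressed down (m): 0 raised, 0.0025 fully down (it stops there and stays). It yields only to a push of 7 to 10 N and does not come back up.
- strip4 (a joint): How far shield strip 4 is pressed down (m): 0 raised, 0.0025 fully down (it stops there and stays). It yields only to a push of 7 to 10 N and does not come back up.
- strip5 (a joint): How far shield strip 5 is pressed down (m): 0 raised, 0.0025 fully down (it stops there and stays). It yields only to a push of 7 to 10 N and does not come back up.
- screwdriver: Screwdriver, 170 mm long, lying between carrier and stand; leave it.
- flux_jar: Small closed jar, 52 mm across, 65 mm tall, near the far edge; leave it. Origin at the centre of its underside.
- solder_reel: Grey reel, 60 mm across, 40 mm tall, near the far edge; leave it. Origin at the centre of its underside.
- brush: Small brush, 160 mm long, lying near the far left; leave it.
- parts_tray: Open black divided tray, 110 x 150 x 30 mm, near the far right; leave it. Origin at the centre of its underside.
- cleaner: White bottle, 54 mm across, 130 mm tall, at the far left; leave it. Origin at the centre of its underside.
Mind the look-alikes: they are no part of the job. There is more than one size of the roller; the job needs the smallest.

How it is judged:
On the way, in this order (a step that is already met when the one before it is completed fails the run):
1. the roller is lifted out of its stand (z of roller in the frame of roller_stand above 0.05 m), for 0.1 s.
2. the roller has rolled some way and presses on the strips (contact force between roller and carrier above 3 N and (value of joint drum above 2 rad or value of joint drum below -2 rad)), for 0.05 s.
3. all six strips are fully down (value of joint each of strip0, strip1, strip2, strip3, strip4, strip5 above 0.0017 m), for 0.2 s.
At the end, for the whole second after the job is handed in: All six strips are pressed down (at least 1.7 mm of their 2.5 mm), and the roller hangs released and still in its stand: upright within 0.12 rad, its origin 12 to 20 mm above the stand's and within 22 mm of it (all of step 3 and distance between roller and roller_stand below 0.022 m and angle between roller's own z axis and vertical below 0.12 rad and z of roller in the frame of roller_stand between 0.012 and 0.02 m and linear speed of roller below 0.02 m/s and contact force between the fingers and roller below 0.2 N); the robot touches nothing.
It fails at once if the roller presses on the board carrier with more than 25 N (contact force between roller and carrier above 25 N).
It fails at once if the gripper or arm presses on the board carrier (contact force between any of the fingers, the arm and carrier above 2 N).
It fails at once if another thing on the bench is shifted by more than 30 mm (distance of any of screwdriver, flux_jar, solder_reel, brush, parts_tray, cleaner from where it was at the start of the episode above 0.03 m).
It also fails if it takes over 72 s, if anything falls off the work surface, if the arm or the gripper's body presses on something with over 40 N, if the wrist force passes 120 N, or if a joint passes its speed limit or range.

## Working session

There is one attempt and no reset: what is moved stays moved. The work goes in short steps, Python scripts to look and compute and a tool call to move; the robot and the scene stay as the last step left them, time stands still between calls to the robot, and variables do not carry over. Pictures are saved under pics/ and viewed, about 8 in all and at most 12, crops included, and the job is handed in when it is done.

Besides the shell and the picture viewer there is one more tool, called as name(argument=value, ...) on one line, values as JSON. drive_tool: Moves the arm, as the interface text tells. Its arguments: {"type":"object","properties":{"hand":{"type":"array"},"xyz":{"type":"array"},"roll":{"type":"array"},"force":{"type":"number"}},"required":["hand","xyz","roll"]}

```bash
mkdir -p pics; ls; cat > h.py <<'E'
import numpy as np, cv2
from cell import manip
def shot(name):
    d=manip.get_image(name); np.savez(''+name+'.npz',**d); return d
def load(name): return dict(np.load(''+name+'.npz'))
def cloud(d):
    z=d['range_z'].astype(float);K=d['intrinsics'];v,u=np.indices(z.shape)
    P=np.stack([(u-K[0,2])/K[0,0]*z,(v-K[1,2])/K[1,1]*z,z],-1)
    W=P@d['extrinsics'][:3,:3].T+d['extrinsics'][:3,3]; W[z==0]=np.nan; return W
def save(im,f,s=1): cv2.imwrite('pics/'+f,cv2.resize(im[...,::-1],None,fx=s,fy=s,interpolation=cv2.INTER_CUBIC))
E
python3 - <<'E'
from h import *
for n in('scene','top'):
    d=shot(n);save(d['image'],n+'0.png',1.4);print(n,d['intrinsics'].round(1).tolist(),d['extrinsics'].round(3).tolist())
print(manip.get_obs())
E
```

```text
pics
scene [[521.7, 0.0, 278.5], [0.0, 521.7, 213.3], [0.0, 0.0, 1.0]] [[0.169, 0.744, -0.647, 1.493], [0.986, -0.127, 0.111, -0.097], [0.001, -0.656, -0.755, 1.139], [0.0, 0.0, 0.0, 1.0]]
top [[492.0, 0.0, 278.3], [0.0, 492.0, 210.3], [0.0, 0.0, 1.0]] [[0.028, -0.993, 0.114, 0.47], [-0.999, -0.025, 0.024, 0.054], [-0.02, -0.115, -0.993, 1.089], [0.0, 0.0, 0.0, 1.0]]
{'time': 0.1, 'q': array([-1.17059777e+00,  4.80767111e-01,  1.59682015e+00,  2.39501015e-05,
        1.06508979e+00, -4.66069865e-02]), 'qvel': array([-0.00028789, -0.00244847, -0.00253718, -0.00057054,  0.00039582,
        0.00136974]), 'joint_efforts': array([ 3.36948600e-03, -9.52248716e+01, -4.31041467e+01,  1.33065387e-04,
        5.31032594e-03, -4.27392607e-06]), 'position': array([ 0.28074116, -0.58585707,  0.2494344 ]), 'orientation': array([[ 9.01837017e-01,  4.32076188e-01, -4.03184315e-04],
       [ 4.32076371e-01, -9.01836458e-01,  1.00687183e-03],
       [ 7.14390269e-05, -1.08224070e-03, -9.99999412e-01]]), 'contact_force': array([-0.10514641,  0.54895894, -0.14023731]), 'torque': array([ 0.05182509,  0.01737503, -0.04018303]), 'grip_width': 1.001525148917931}
```

View pics/top0.png

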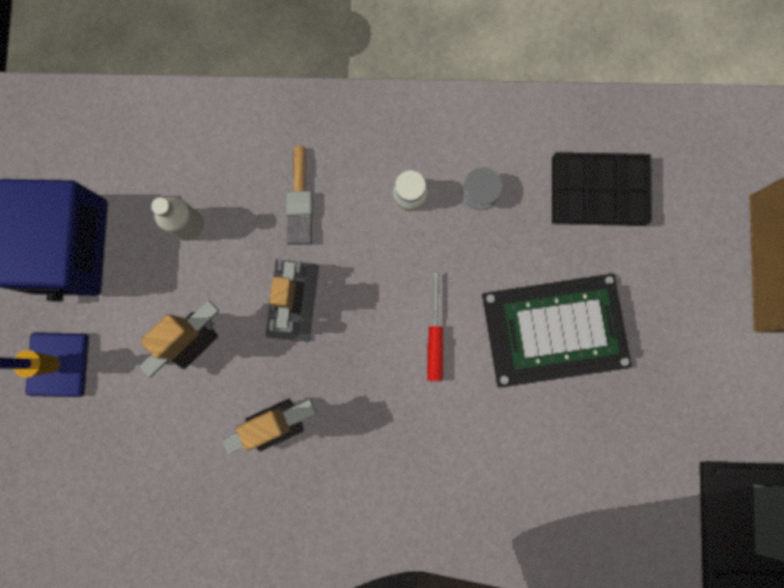

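View pics/scene0.png

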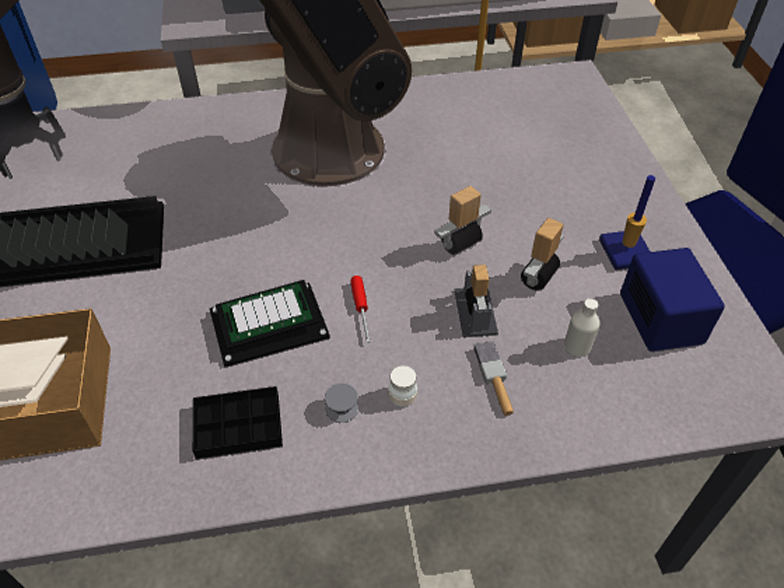

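Candidates in the top picture are the roller at (283,293) in a dark stand with the smallest handle, and two larger ones standing free at (170,338) and (262,428). I choose the one in the stand. The carrier's board is at (560,330), and the screwdriver lies between them at (436,330). Next I measure the roller and carrier and check the choice in a crop.

```bash
python3 - <<'E'
from h import *
d=load('top');W=cloud(d);im=d['image'].astype(int)
save(d['image'][170:260,170:250],'crop1.png',6)
def rect(m,n):
    p=W[m][:,:2]; r=cv2.minAreaRect((p*1000).astype(np.float32)); print(n,m.sum(),np.round(r,1).tolist() if 0 else r, 'med',np.median(W[m],0).round(4), 'z',np.percentile(W[m][:,2],[5,95]).round(4))
H=np.zeros(W.shape[:2],bool)
def box(u0,u1,v0,v1):
    b=H.copy(); b[int(v0/1.4):int(v1/1.4),int(u0/1.4):int(u1/1.4)]=1; return b
b=box(250,325,250,345);z=W[...,2]
rect(b&(z>.112),'handletop'); rect(b&(z>.05)&(z<.085),'bar/posts'); rect(b&(z>.003)&(z<.015),'base'); rect(b&(z>.066)&(z<.078),'bar')
rect(b&(z>.004),'standall')
# other rollers handle tops
for n,bb in(('r1',box(135,220,295,380)),('r2',box(220,320,395,455))):
    zz=np.nanmax(z[bb]); rect(bb&(z>zz-.012),n)
c=box(475,640,265,395)
rect(c&(z>.006),'carrier all'); rect(c&(z>.02),'deck')
s=c&(im.min(-1)>150)&(z>.02); rect(s,'strips')
A=W[s]; k=np.c_[A[:,:2],np.ones(len(A))]; co=np.linalg.lstsq(k,A[:,2],rcond=None)[0]; print('plane',co,'res',np.std(k@co-A[:,2]))
E
```

```text
handletop 271 ((582.1837158203125, 233.89427185058594), (26.835651397705078, 39.902061462402344), 85.41754913330078) med [0.5816 0.2329 0.1221] z [0.1173 0.1249]
bar/posts 496 ((581.0231323242188, 233.9001007080078), (35.59529113769531, 105.99481964111328), 85.23410034179688) med [0.5672 0.2305 0.0707] z [0.0511 0.0758]
base 954 ((588.041259765625, 244.40245056152344), (151.03622436523438, 118.90850067138672), 2.3892056941986084) med [0.5688 0.2163 0.0076] z [0.0033 0.0116]
bar 330 ((580.8727416992188, 234.60110473632812), (34.62466049194336, 105.43815612792969), 84.95342254638672) med [0.5602 0.2336 0.0721] z [0.0673 0.0751]
standall 1820 ((587.1605224609375, 244.36026000976562), (149.325439453125, 118.79922485351562), 2.4527218341827393) med [0.5748 0.2242 0.0421] z [0.0053 0.1228]
r1 553 ((513.2125244140625, 388.1725158691406), (37.52840805053711, 55.37078094482422), 46.824989318847656) med [0.5127 0.3867 0.1483] z [0.1441 0.1512]
r2 564 ((388.54144287109375, 248.67013549804688), (36.31831359863281, 56.031715393066406), 27.604015350341797) med [0.3887 0.2482 0.1479] z [0.1451 0.151 ]
carrier all 6639 ((547.6708984375, -185.68267822265625), (197.42800903320312, 248.4944305419922), 0.7093608975410461) med [ 0.5416 -0.1749  0.0416] z [0.0104 0.0499]
deck 4694 ((544.5498657226562, -178.0634765625), (118.94392395019531, 192.38003540039062), 11.12312126159668) med [ 0.5436 -0.1793  0.0443] z [0.0372 0.0504]
strips 1637 ((544.8954467773438, -181.17929077148438), (68.0575180053711, 123.05955505371094), 10.301628112792969) med [ 0.5448 -0.1808  0.0478] z [0.0441 0.0515]
plane [-0.01051605  0.03161996  0.05924891] res 0.0019425415632327104
```

View pics/crop1.png

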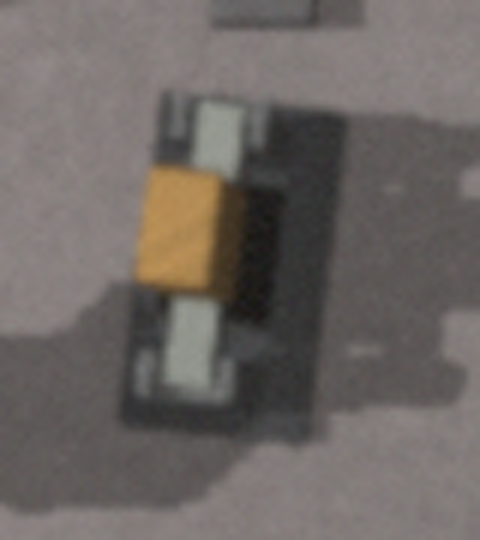

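The crop shows the handle at (185,230) and the bar ends in both notches. The handle measures 40x27 mm with its top at 122 mm, which fits the smallest roller; the others' handles are 56x37 mm. I take the roller centre as (0.582, 0.234) with its x-axis at about -5° yaw. The strips are centred at (0.545, -0.181), with the carrier's x-axis at about 10.5°.

drive_tool(hand=[0, 0, 0], xyz=[[0, 0, 0], [0, 0, 0], [0, 0, 0]], roll=[10.2, 10.2, 10.2])

```text
time: 0.48
position: [0.2805, -0.5852, 0.2482]
orientation: [[0.995, -0.102, -0.001], [-0.102, -0.995, 0.003], [-0.002, -0.003, -1.0]]
contact_force: [0.5, 0.6, 0.3]
grip_width: 1.001
```

```bash
cat >> h.py <<'E'
def to(x,y,z,yaw):
    o=manip.get_obs();R=o['orientation'];d=R.T@(np.array([x,y,z])-o['position'])
    cy=np.degrees(np.arctan2(R[1,0],R[0,0])); print('t %.2f pos'%o['time'],o['position'].round(4),'yaw %.2f'%cy,'F',o['contact_force'].round(1),'w %.3f'%o['grip_width'],'tilt',R[:,2].round(4)); print('shift mm',(d*1000).round(1),'roll %.1f'%(cy-yaw))
E
python3 -c "
from h import *;to(.582,.234,.22,-5)"
```

```text
t 0.47 pos [ 0.2805 -0.5852  0.2482] yaw -5.83 F [0.5 0.6 0.3] w 1.001 tilt [-0.0013  0.0031 -1.    ]
shift mm [ 216.7 -845.5   30.4] roll -0.8
```

drive_tool(hand=[0, 0, 0, 0, 0, 0, 0, 0, 0, 0, 0, 0], xyz=[[0.014, -0.053, 0], [0.014, -0.053, 0], [0.014, -0.053, 0], [0.014, -0.053, 0], [0.014, -0.053, 0], [0.014, -0.053, 0], [0.014, -0.053, 0], [0.014, -0.053, 0], [0.014, -0.053, 0], [0.014, -0.053, 0], [0.014, -0.053, 0], [0.014, -0.053, 0]], roll=[0, 0, 0, 0, 0, 0, 0, 0, 0, 0, 0, 0])

```text
time: 1.98
position: [0.5193, 0.0458, 0.2479]
orientation: [[0.994, -0.112, -0.002], [-0.112, -0.994, 0.004], [-0.002, -0.004, -1.0]]
contact_force: [0.7, -0.5, -0.3]
grip_width: 0.997
```

```bash
python3 -c "
from h import *;to(.582,.234,.22,-5)"
```

```text
t 1.98 pos [0.5193 0.0458 0.2479] yaw -6.41 F [ 0.7 -0.5 -0.3] w 0.997 tilt [-0.0019  0.004  -1.    ]
shift mm [  41.4 -193.9   28.5] roll -1.4
```

drive_tool(hand=[0, 0, 0, 0, 0, 0], xyz=[[0.01, -0.048, 0.007], [0.01, -0.048, 0.007], [0.01, -0.048, 0.007], [0.01, -0.048, 0.007], [0, 0, 0], [0, 0, 0]], roll=[-1.4, 0, 0, 0, 0, 0])

```text
time: 2.72
position: [0.5777, 0.2436, 0.2178]
orientation: [[0.997, -0.082, -0.003], [-0.082, -0.997, 0.003], [-0.004, -0.003, -1.0]]
contact_force: [-1.2, -0.4, 0.1]
grip_width: 1.0
```

```bash
python3 - <<'E'
from h import *
to(.582,.234,.1,-5)
d=shot('scene');W=cloud(d);z=W[...,2]
# compare the roller measured from the scene camera
b=np.zeros(z.shape,bool);b[175:245,320:360]=1
im=d['image'].astype(int)
wood=b&(im[...,0]-im[...,2]>40)
t=wood&(z>.115)&(z<.13);print(t.sum(),np.median(W[t],0) if t.any() else 0)
r=cv2.minAreaRect((W[t][:,:2]*1000).astype(np.float32));print(r)
p=b&(z>.066)&(z<.08);print(p.sum(),cv2.minAreaRect((W[p][:,:2]*1000).astype(np.float32)))
save(d['image'][80:280,250:450],'sc1.png',3)
E
```

```text
t 2.73 pos [0.5777 0.2436 0.2178] yaw -4.68 F [-1.2 -0.4  0.1] w 1.000 tilt [-0.0035  0.0032 -1.    ]
shift mm [  5.5   9.6 117.8] roll 0.3
114 [0.58612852 0.23427576 0.12071931]
((583.2825927734375, 234.9632568359375), (25.53127670288086, 46.55440902709961), 85.69400787353516)
125 ((583.5850830078125, 234.42791748046875), (34.38173294067383, 107.90657043457031), 84.92076110839844)
```

View pics/sc1.png

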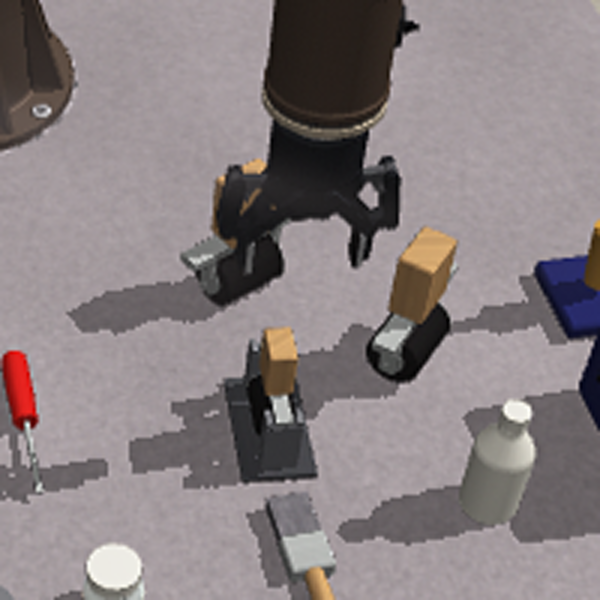

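The crop shows the gripper above the stand roller, whose handle is at (280,360). Both cameras agree on its centre to within 2 mm, about (0.5825, 0.2343). I descend there.

drive_tool(hand=[0, 0, 0, 0, 0, 0, 0, 0, 0, 0], xyz=[[0.005, 0.0095, 0], [0, 0, 0.001], [0, 0, 0.02], [0, 0, 0.02], [0, 0, 0.02], [0, 0, 0.02], [0, 0, 0.02], [0, 0, 0.015], [0, 0, 0], [0, 0, 0]], roll=[0.3, 0, 0, 0, 0, 0, 0, 0, 0, 0])

```text
time: 4.03
position: [0.584, 0.2266, 0.1015]
orientation: [[0.995, -0.097, 0.001], [-0.097, -0.995, 0.005], [0.0, -0.005, -1.0]]
contact_force: [0.5, 0.1, -0.2]
grip_width: 0.996
```

```bash
python3 -c "
from h import *;to(.5825,.2343,.0945,-5)"
```

```text
t 4.03 pos [0.584  0.2266 0.1015] yaw -5.57 F [ 0.5  0.1 -0.2] w 0.996 tilt [ 7.0e-04  4.5e-03 -1.0e+00]
shift mm [-2.2 -7.5  7. ] roll -0.6
```

drive_tool(hand=[0, 0, 0], xyz=[[-0.002, -0.0075, 0.003], [0, 0, 0.002], [0, 0, 0]], roll=[-0.5, 0, 0])

```text
time: 4.4
position: [0.5834, 0.2353, 0.0978]
orientation: [[0.996, -0.088, 0.003], [-0.088, -0.996, 0.005], [0.002, -0.006, -1.0]]
contact_force: [0.9, 0.5, 0.2]
grip_width: 0.999
```

```bash
python3 -c "
from h import *;to(.5825,.2343,.0945,-5)"
```

```text
t 4.40 pos [0.5834 0.2353 0.0978] yaw -5.02 F [0.9 0.5 0.2] w 0.999 tilt [ 0.0029  0.0053 -1.    ]
shift mm [-0.8  1.1  3.2] roll -0.0
```

drive_tool(hand=[0, 0.5, 1, 1, 1, 1, 1, 1, 1, 1], xyz=[[-0.001, 0.001, 0.0025], [0, 0, 0], [0, 0, 0], [0, 0, 0], [0, 0, 0], [0, 0, 0], [0, 0, 0], [0, 0, 0], [0, 0, 0], [0, 0, 0]], roll=[0, 0, 0, 0, 0, 0, 0, 0, 0, 0], force=80)

```text
time: 5.65
position: [0.5823, 0.2342, 0.0955]
orientation: [[0.996, -0.088, 0.003], [-0.088, -0.996, 0.005], [0.003, -0.005, -1.0]]
contact_force: [-0.0, 0.2, 0.1]
grip_width: 0.297
```

```bash
python3 -c "
from h import *;to(.5825,.2343,.0945,-5)"
```

```text
t 5.65 pos [0.5823 0.2342 0.0955] yaw -5.02 F [-0.   0.2  0.1] w 0.297 tilt [ 0.0031  0.0052 -1.    ]
shift mm [ 0.2 -0.2  1. ] roll -0.0
```

drive_tool(hand=[1, 1, 1, 1, 1, 1, 1, 1], xyz=[[0, 0, -0.008], [0, 0, -0.012], [0, 0, -0.015], [0, 0, -0.02], [0, 0, -0.025], [0, 0, -0.02], [0, 0, -0.005], [0, 0, 0]], roll=[0, 0, 0, 0, 0, 0, 0, 0])

```text
time: 6.65
position: [0.5818, 0.2336, 0.2084]
orientation: [[0.996, -0.088, 0.004], [-0.088, -0.996, 0.006], [0.004, -0.006, -1.0]]
contact_force: [0.5, -0.2, -4.8]
grip_width: 0.295
```

```bash
python3 - <<'E'
from h import *
to(.545-.182*.0525,-.181+.983*.0525,.16,10.5)
# strip plane along row axis from both cams (first images)
d=load('scene');W=cloud(d);im=d['image'].astype(int);z=W[...,2]
s=(im.min(-1)>150)&(z>.03)&(z<.06)&(abs(W[...,0]-.545)<.08)&(abs(W[...,1]+.181)<.09)
A=W[s];print(s.sum(),cv2.minAreaRect((A[:,:2]*1000).astype(np.float32)),np.median(A,0))
k=np.c_[(A[:,:2]-[.545,-.181])@[-.182,.983],np.ones(len(A))];print(np.linalg.lstsq(k,A[:,2],rcond=None)[0])
E
```

```text
t 6.65 pos [0.5818 0.2336 0.2084] yaw -5.03 F [ 0.5 -0.2 -4.8] w 0.295 tilt [ 0.0045  0.0058 -1.    ]
shift mm [-14.5 365.9  46.1] roll -15.5
535 ((538.5025024414062, -180.57147216796875), (89.99369812011719, 125.38324737548828), 4.898687362670898) [ 0.53558836 -0.1688502   0.04705067]
[0.02349777 0.04671953]
```

drive_tool(hand=[1, 1, 1, 1, 1, 1, 1, 1, 1, 1, 1, 1], xyz=[[-0.002, 0.02, 0], [-0.002, 0.04, 0], [-0.002, 0.045, 0], [-0.002, 0.045, 0], [-0.002, 0.045, 0], [-0.002, 0.045, 0], [-0.002, 0.045, 0], [0, 0.04, 0.005], [0, 0.03, 0.005], [0, 0.01, 0.01], [0, 0, 0.01], [0, 0, 0]], roll=[0, 0, 0, 0, 0, 0, 0, 0, -5.5, -5, -5, 0])

```text
time: 8.15
position: [0.5244, -0.1471, 0.1671]
orientation: [[0.982, 0.187, -0.01], [0.187, -0.982, 0.006], [-0.009, -0.008, -1.0]]
contact_force: [1.0, 0.8, -4.0]
grip_width: 0.299
```

```bash
python3 - <<'E'
from h import *
to(.545-.182*.0525,-.181+.983*.0525,.14,10.5)
E
```

```text
t 8.15 pos [ 0.5244 -0.1471  0.1671] yaw 10.76 F [ 1.   0.8 -4. ] w 0.299 tilt [-0.0101  0.0058 -0.9999]
shift mm [ 14.4 -15.2  27.1] roll 0.3
```

drive_tool(hand=[1, 1, 1, 1], xyz=[[0.0145, -0.015, 0.012], [0, 0, 0.012], [0, 0, 0], [0, 0, 0]], roll=[0, 0, 0, 0])

```text
time: 8.65
position: [0.5356, -0.1283, 0.1419]
orientation: [[0.983, 0.182, -0.011], [0.182, -0.983, 0.006], [-0.01, -0.008, -1.0]]
contact_force: [0.4, 0.1, -4.0]
grip_width: 0.296
```

```bash
python3 - <<'E'
from h import *
to(.545-.182*.0525,-.181+.983*.0525,.13,10.5)
d=shot('scene');save(d['image'][180:280,130:250],'sc2.png',6)
E
```

```text
t 8.65 pos [ 0.5356 -0.1283  0.1419] yaw 10.49 F [ 0.4  0.1 -4. ] w 0.296 tilt [-0.0108  0.006  -0.9999]
shift mm [-0.3  1.2 11.9] roll -0.0
```

View pics/sc2.png

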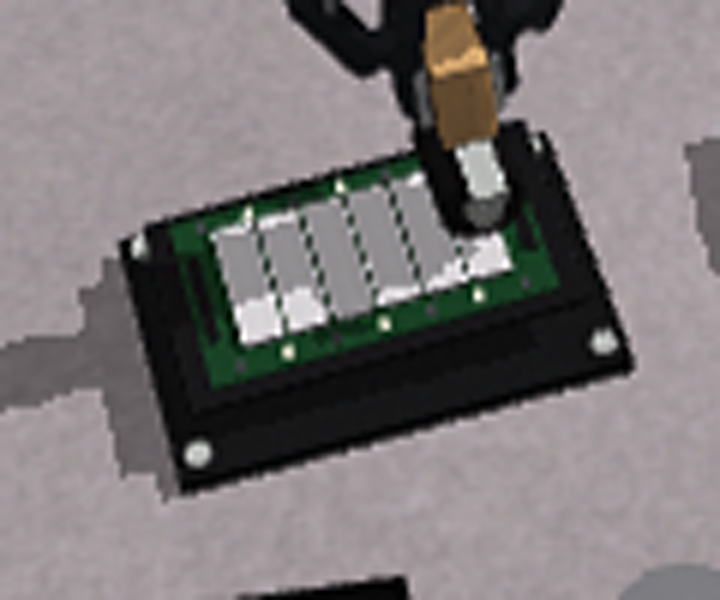

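The crop shows the drum over the end strip at (485,215), aligned with the row. I lower it gently and watch the force; the baseline Fz with the roller's weight is about -4 N.

drive_tool(hand=[1, 1, 1, 1, 1], xyz=[[0, 0, 0.006], [0, 0, 0.003], [0, 0, 0.002], [0, 0, 0.001], [0, 0, 0]], roll=[0, 0, 0, 0, 0])

```text
time: 9.32
position: [0.5356, -0.1286, 0.1297]
orientation: [[0.983, 0.181, -0.01], [0.181, -0.983, 0.006], [-0.009, -0.007, -1.0]]
contact_force: [-0.3, -0.3, -4.5]
grip_width: 0.295
```

drive_tool(hand=[1, 1, 1], xyz=[[0, 0, 0.001], [0, 0, 0.001], [0, 0, 0]], roll=[0, 0, 0])

```text
time: 9.7
position: [0.5359, -0.1287, 0.1281]
orientation: [[0.983, 0.181, -0.009], [0.181, -0.983, 0.005], [-0.008, -0.007, -1.0]]
contact_force: [-1.3, -0.3, 0.2]
grip_width: 0.294
```

drive_tool(hand=[1, 1, 1], xyz=[[0, 0, 0.001], [0, 0, 0.001], [0, 0, 0]], roll=[0, 0, 0])

```text
time: 10.07
position: [0.536, -0.1289, 0.1265]
orientation: [[0.983, 0.181, -0.009], [0.181, -0.983, 0.005], [-0.008, -0.007, -1.0]]
contact_force: [-1.8, -0.2, 3.9]
grip_width: 0.296
```

drive_tool(hand=[1, 1, 1], xyz=[[0, 0, 0.001], [0, 0, 0.001], [0, 0, 0]], roll=[0, 0, 0])

```text
time: 10.45
position: [0.536, -0.129, 0.1248]
orientation: [[0.983, 0.181, -0.008], [0.181, -0.983, 0.005], [-0.007, -0.006, -1.0]]
contact_force: [-2.5, -0.7, 4.3]
grip_width: 0.295
```

drive_tool(hand=[1, 1, 1], xyz=[[0, 0, 0.001], [0, 0, 0.001], [0, 0, 0]], roll=[0, 0, 0])

```text
time: 10.82
position: [0.5361, -0.129, 0.1232]
orientation: [[0.983, 0.181, -0.008], [0.181, -0.983, 0.005], [-0.007, -0.006, -1.0]]
contact_force: [-2.5, -0.6, 8.0]
grip_width: 0.292
```

drive_tool(hand=[1, 1, 1, 1, 1], xyz=[[0, 0.003, 0.0005], [0, 0.004, 0.0001], [0, 0.004, 0.0001], [0, 0.004, 0.0001], [0, 0, 0]], roll=[0, 0, 0, 0, 0])

```text
time: 11.45
position: [0.5388, -0.1438, 0.1234]
orientation: [[0.983, 0.181, -0.008], [0.181, -0.983, 0.005], [-0.007, -0.007, -1.0]]
contact_force: [-2.4, -1.2, 6.3]
grip_width: 0.294
```

drive_tool(hand=[1, 1, 1, 1, 1], xyz=[[0, 0.003, 0.0009], [0, 0.004, 0.0004], [0, 0.004, 0.0003], [0, 0.004, 0.0003], [0, 0.003, 0.0002]], roll=[0, 0, 0, 0, 0])

```text
time: 12.08
position: [0.5422, -0.1615, 0.1225]
orientation: [[0.983, 0.182, -0.007], [0.182, -0.983, 0.006], [-0.006, -0.007, -1.0]]
contact_force: [-3.0, 0.4, 8.4]
grip_width: 0.297
```

drive_tool(hand=[1, 1, 1, 1, 1], xyz=[[0, 0.003, 0.0007], [0, 0.004, 0.0004], [0, 0.004, 0.0003], [0, 0.004, 0.0003], [0, 0.003, 0.0002]], roll=[0, 0, 0, 0, 0])

```text
time: 12.7
position: [0.5456, -0.1796, 0.1221]
orientation: [[0.983, 0.182, -0.007], [0.182, -0.983, 0.005], [-0.006, -0.007, -1.0]]
contact_force: [-2.3, 1.1, 8.7]
grip_width: 0.298
```

drive_tool(hand=[1, 1, 1, 1, 1], xyz=[[0, 0.003, 0.0008], [0, 0.004, 0.0004], [0, 0.004, 0.0004], [0, 0.004, 0.0003], [0, 0.003, 0.0003]], roll=[0, 0, 0, 0, 0])

```text
time: 13.32
position: [0.549, -0.1979, 0.1213]
orientation: [[0.983, 0.182, -0.006], [0.182, -0.983, 0.005], [-0.005, -0.006, -1.0]]
contact_force: [-2.5, 2.7, 8.5]
grip_width: 0.294
```

drive_tool(hand=[1, 1, 1, 1, 1], xyz=[[0, 0.003, 0.0008], [0, 0.004, 0.0004], [0, 0.004, 0.0004], [0, 0.004, 0.0003], [0, 0.003, 0.0003]], roll=[0, 0, 0, 0, 0])

```text
time: 13.95
position: [0.5524, -0.2162, 0.1205]
orientation: [[0.983, 0.182, -0.006], [0.182, -0.983, 0.005], [-0.005, -0.006, -1.0]]
contact_force: [-3.0, 3.6, 7.8]
grip_width: 0.294
```

drive_tool(hand=[1, 1, 1, 1, 1, 1], xyz=[[0, 0.003, 0.0009], [0, 0.004, 0.0005], [0, 0.004, 0.0004], [0, 0.004, 0.0004], [0, 0.002, 0.0004], [0, 0, 0.0003]], roll=[0, 0, 0, 0, 0, 0])

```text
time: 14.7
position: [0.5559, -0.2341, 0.1193]
orientation: [[0.983, 0.183, -0.005], [0.183, -0.983, 0.004], [-0.004, -0.005, -1.0]]
contact_force: [-2.8, -1.4, 9.0]
grip_width: 0.293
```

First pass done at about 12–13 N. I roll back a little firmer.

drive_tool(hand=[1, 1, 1, 1, 1, 1], xyz=[[0, -0.003, 0.0005], [0, -0.004, 0.0001], [0, -0.004, 0.0001], [0, -0.004, 0.0001], [0, -0.004, 0.0001], [0, -0.004, 0.0001]], roll=[0, 0, 0, 0, 0, 0])

```text
time: 15.45
position: [0.552, -0.2129, 0.1205]
orientation: [[0.983, 0.183, -0.003], [0.183, -0.983, 0.001], [-0.003, -0.001, -1.0]]
contact_force: [-4.1, -1.9, 8.3]
grip_width: 0.293
```

drive_tool(hand=[1, 1, 1, 1, 1, 1], xyz=[[0, -0.004, 0.0006], [0, -0.004, 0.0002], [0, -0.004, 0.0002], [0, -0.004, 0.0002], [0, -0.004, 0.0002], [0, -0.004, 0.0002]], roll=[0, 0, 0, 0, 0, 0])

```text
time: 16.2
position: [0.5478, -0.1901, 0.1213]
orientation: [[0.983, 0.183, -0.001], [0.183, -0.983, -0.002], [-0.002, 0.001, -1.0]]
contact_force: [-5.0, -1.4, 10.1]
grip_width: 0.297
```

drive_tool(hand=[1, 1, 1, 1, 1, 1], xyz=[[0, -0.004, 0.0004], [0, -0.004, 0.0002], [0, -0.004, 0.0001], [0, -0.004, 0.0001], [0, -0.004, 0.0001], [0, -0.004, 0.0001]], roll=[0, 0, 0, 0, 0, 0])

```text
time: 16.95
position: [0.5435, -0.167, 0.1224]
orientation: [[0.983, 0.183, 0.0], [0.183, -0.983, -0.003], [-0.0, 0.003, -1.0]]
contact_force: [-3.2, -1.0, 8.1]
grip_width: 0.3
```

drive_tool(hand=[1, 1, 1, 1, 1, 1], xyz=[[0, -0.004, 0.0006], [0, -0.004, 0.0002], [0, -0.004, 0.0002], [0, -0.004, 0.0002], [0, -0.004, 0.0002], [0, -0.004, 0.0002]], roll=[0, 0, 0, 0, 0, 0])

```text
time: 17.7
position: [0.5392, -0.1436, 0.1227]
orientation: [[0.983, 0.183, 0.001], [0.183, -0.983, -0.005], [0.001, 0.005, -1.0]]
contact_force: [-3.6, -0.5, 8.9]
grip_width: 0.297
```

drive_tool(hand=[1, 1, 1, 1, 1, 1], xyz=[[0, -0.004, 0.0006], [0, -0.004, 0.0002], [0, -0.004, 0.0002], [0, -0.002, 0.0003], [0, 0, 0.0004], [0, 0, 0.0004]], roll=[0, 0, 0, 0, 0, 0])

```text
time: 18.45
position: [0.5367, -0.1298, 0.1225]
orientation: [[0.983, 0.184, 0.003], [0.184, -0.983, -0.006], [0.001, 0.006, -1.0]]
contact_force: [-4.1, -1.5, 9.7]
grip_width: 0.292
```

drive_tool(hand=[1, 1, 1, 1, 1, 1, 1, 1, 1], xyz=[[0, 0, -0.01], [0, 0, -0.025], [0, 0, -0.03], [0, -0.02, -0.02], [0, -0.04, 0], [0, -0.04, 0], [0, -0.04, 0], [0, -0.03, 0], [0, 0, 0]], roll=[0, 0, 0, 0, 0, 0, 0, 0, 0])

```text
time: 19.58
position: [0.5047, 0.043, 0.2109]
orientation: [[0.983, 0.182, 0.004], [0.182, -0.983, -0.005], [0.003, 0.005, -1.0]]
contact_force: [0.8, -1.2, -3.8]
grip_width: 0.295
```

```bash
python3 - <<'E'
from h import *
to(.5823,.2342,.208,-5)
o=cloud(load('top'));im0=load('top')['image'].astype(int)
Z=[cloud(shot('top'))[...,2] for _ in range(6)];n=np.nanmedian(Z,0)
y=np.array([-.182,.983]);x=np.array([.983,.182]);c=np.array([.545,-.181])
p=(o[...,:2]-c); u=p@x; v=p@y
for i in range(6):
    m=(abs(u)<.03)&(abs(v+.0525-.021*i)<.007); dz=(o[...,2]-n)[m]; print(i,m.sum(),(np.nanmedian(dz)*1000).round(2),(np.nanmean(dz)*1000).round(2))
m=(abs(u)<.05)&(abs(abs(v)-.075)<.008);print('board ref',np.nanmean((o[...,2]-n)[m])*1e3)
d=shot('scene');save(d['image'][180:280,130:250],'sc3.png',6)
E
```

```text
t 19.57 pos [0.5047 0.043  0.2109] yaw 10.49 F [ 0.8 -1.2 -3.8] w 0.295 tilt [ 0.004  -0.0047 -1.    ]
shift mm [ 111.1 -173.9    2.3] roll 15.5
0 189 2.57 2.53
1 189 2.87 2.8
2 182 2.7 2.68
3 184 2.54 2.64
4 185 2.49 2.53
5 188 -594.14 -572.11
board ref -310.5367839907334
```

View pics/sc3.png

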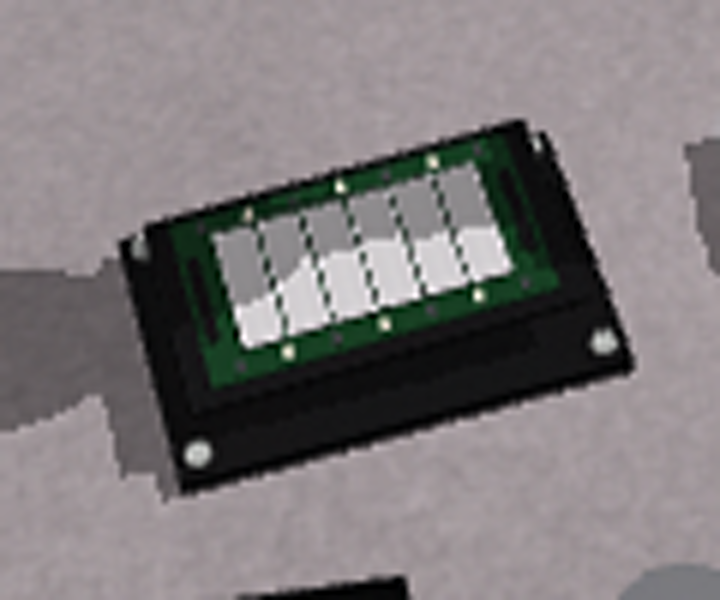

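Strips 0–4 have sunk about 2.6 mm. Strip 5 is hidden from the top camera by the arm, so I recheck it once I'm over the stand.

drive_tool(hand=[1, 1, 1, 1, 1, 1, 1, 1, 1], xyz=[[0, 0, 0], [0, 0, 0], [0.025, -0.035, 0], [0.03, -0.04, 0], [0.03, -0.04, 0], [0.01, -0.035, 0], [0, -0.02, 0], [0, 0, 0], [0, 0, 0]], roll=[7.7, 7.7, 0, 0, 0, 0, 0, 0, 0])

```text
time: 21.05
position: [0.6204, 0.1987, 0.2088]
orientation: [[0.994, -0.107, 0.002], [-0.107, -0.994, -0.006], [0.002, 0.006, -1.0]]
contact_force: [-0.5, 0.5, -2.8]
grip_width: 0.292
```

```bash
cp top.npz t2.npz; python3 - <<'E'
from h import *
to(.5823,.2342,.2,-5)
t0=dict(np.load('t2.npz'))
Z=[cloud(shot('top'))[...,2] for _ in range(6)];n=np.nanmedian(Z,0)
d=load('top');W=cloud(d);W[...,2]=n
y=np.array([-.182,.983]);x=np.array([.983,.182]);c=np.array([.545,-.181])
p=(W[...,:2]-c); u=p@x; v=p@y
h=[np.nanmean(W[...,2][(abs(u)<.03)&(abs(v+.0525-.021*i)<.007)&(n<.1)]) for i in range(6)]
print(np.round(np.array(h)*1e3,2),'diff',np.diff(h).round(5)*1e3)
E
```

```text
t 21.05 pos [0.6204 0.1987 0.2088] yaw -6.12 F [-0.5  0.5 -2.8] w 0.292 tilt [ 0.0017 -0.0065 -1.    ]
shift mm [-41.7 -31.3   8.5] roll -1.1
[43.36 44.18 44.84 45.5  46.38 46.96] diff [0.82 0.66 0.67 0.88 0.58]
```

All six strip tops lie on one line, with even steps of 0.6–0.9 mm, so strip 5 is down too. Now I return the roller to the stand.

drive_tool(hand=[1, 1, 1, 1, 1], xyz=[[-0.021, -0.016, 0], [-0.02, -0.015, 0.005], [0, 0, 0.005], [0, 0, 0], [0, 0, 0]], roll=[-1.1, 0, 0, 0, 0])

```text
time: 21.98
position: [0.5801, 0.2359, 0.1982]
orientation: [[0.996, -0.087, 0.003], [-0.087, -0.996, -0.006], [0.003, 0.006, -1.0]]
contact_force: [0.1, 0.3, -3.7]
grip_width: 0.295
```

```bash
python3 - <<'E'
from h import *
to(.5823,.2342,.155,-5)
d=shot('scene');save(d['image'][130:250,280:400],'sc4.png',5)
E
```

```text
t 21.98 pos [0.5801 0.2359 0.1982] yaw -5.00 F [ 0.1  0.3 -3.7] w 0.295 tilt [ 0.0025 -0.006  -1.    ]
shift mm [ 2.2  1.3 43.3] roll 0.0
```

View pics/sc4.png

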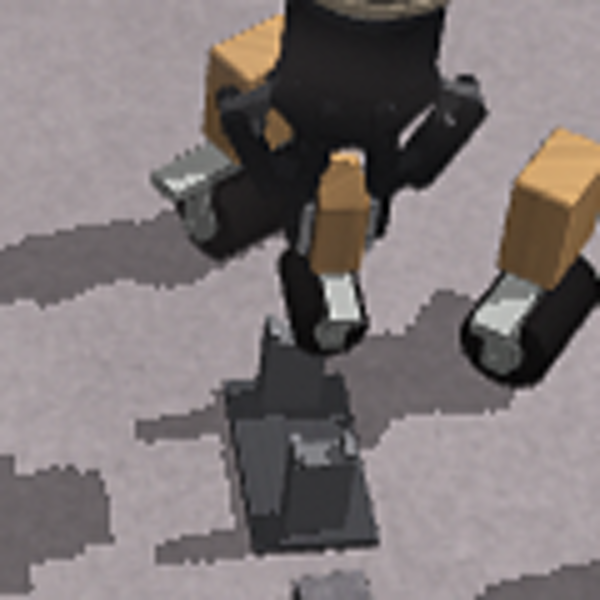

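The roller at (335,290) hangs upright in the fingers over the empty stand at (310,440). I descend.

drive_tool(hand=[1, 1, 1, 1, 1, 1], xyz=[[0.002, 0.0013, 0.01], [0, 0, 0.02], [0, 0, 0.02], [0, 0, 0.015], [0, 0, 0.005], [0, 0, 0]], roll=[0, 0, 0, 0, 0, 0])

```text
time: 22.78
position: [0.584, 0.2325, 0.1245]
orientation: [[0.996, -0.089, 0.003], [-0.089, -0.996, -0.006], [0.004, 0.006, -1.0]]
contact_force: [-0.1, -0.4, -3.0]
grip_width: 0.292
```

```bash
python3 -c "
from h import *;to(.5823,.2342,.0955,-5)"
```

```text
t 22.77 pos [0.584  0.2325 0.1245] yaw -5.13 F [-0.1 -0.4 -3. ] w 0.292 tilt [ 0.0034 -0.0059 -1.    ]
shift mm [-1.9 -1.8 28.9] roll -0.1
```

drive_tool(hand=[1, 1, 1, 1, 1], xyz=[[-0.0019, -0.0018, 0.005], [0, 0, 0.006], [0, 0, 0.005], [0, 0, 0], [0, 0, 0]], roll=[0, 0, 0, 0, 0])

```text
time: 23.4
position: [0.583, 0.2349, 0.1088]
orientation: [[0.996, -0.089, 0.006], [-0.089, -0.996, -0.005], [0.006, 0.005, -1.0]]
contact_force: [0.0, 0.9, -5.2]
grip_width: 0.296
```

```bash
python3 -c "
from h import *;to(.5823,.2342,.0955,-5)"
```

```text
t 23.40 pos [0.583  0.2349 0.1088] yaw -5.11 F [ 0.   0.9 -5.2] w 0.296 tilt [ 0.0055 -0.0052 -1.    ]
shift mm [-0.7  0.7 13.3] roll -0.1
```

drive_tool(hand=[1, 1, 1, 1, 1, 1], xyz=[[-0.0007, 0.0007, 0.003], [0, 0, 0.003], [0, 0, 0.003], [0, 0, 0.002], [0, 0, 0.001], [0, 0, 0]], roll=[0, 0, 0, 0, 0, 0])

```text
time: 24.15
position: [0.5824, 0.2341, 0.0961]
orientation: [[0.996, -0.089, 0.006], [-0.089, -0.996, -0.005], [0.006, 0.005, -1.0]]
contact_force: [0.6, 0.8, -4.0]
grip_width: 0.293
```

```bash
python3 -c "
from h import *;to(.5823,.2342,.0955,-5)"
```

```text
t 24.15 pos [0.5824 0.2341 0.0961] yaw -5.12 F [ 0.6  0.8 -4. ] w 0.293 tilt [ 0.0058 -0.0051 -1.    ]
shift mm [-0.1 -0.1  0.6] roll -0.1
```

Inside the notch, with no contact force yet. One more small step down, then open gradually.

drive_tool(hand=[1, 1, 0.7, 0.6, 0.4, 0.2, 0, 0, 0, 0], xyz=[[0, 0, 0.001], [0, 0, 0], [0, 0, 0], [0, 0, 0], [0, 0, 0], [0, 0, 0], [0, 0, 0], [0, 0, 0], [0, 0, 0], [0, 0, 0]], roll=[0, 0, 0, 0, 0, 0, 0, 0, 0, 0])

```text
time: 25.4
position: [0.5835, 0.2345, 0.0963]
orientation: [[0.996, -0.089, 0.008], [-0.089, -0.996, -0.004], [0.009, 0.004, -1.0]]
contact_force: [0.0, -0.0, -0.4]
grip_width: 0.998
```

drive_tool(hand=[0, 0, 0, 0, 0, 0, 0, 0], xyz=[[0, 0, -0.008], [0, 0, -0.015], [0, 0, -0.025], [0, 0, -0.04], [0, 0, -0.04], [0, 0, -0.02], [0, 0, 0], [0, 0, 0]], roll=[0, 0, 0, 0, 0, 0, 0, 0])

```text
time: 26.4
position: [0.5822, 0.2352, 0.2552]
orientation: [[0.996, -0.089, 0.012], [-0.089, -0.996, -0.003], [0.012, 0.002, -1.0]]
contact_force: [-0.4, 1.0, -0.1]
grip_width: 1.001
```

```bash
python3 - <<'E'
from h import *
to(.5823,.2342,.2,-5)
d=shot('scene');W=cloud(d);z=W[...,2]
b=np.zeros(z.shape,bool);b[175:245,320:360]=1
im=d['image'].astype(int)
t=b&(im[...,0]-im[...,2]>40)&(z>.115)&(z<.13);print(t.sum(),np.median(W[t],0),cv2.minAreaRect((W[t][:,:2]*1000).astype(np.float32)))
p=b&(z>.066)&(z<.08);print(p.sum(),cv2.minAreaRect((W[p][:,:2]*1000).astype(np.float32)))
save(d['image'],'sc5.png',1.4)
E
```

```text
t 26.40 pos [0.5822 0.2352 0.2552] yaw -5.11 F [-0.4  1.  -0.1] w 1.001 tilt [ 0.0118 -0.003  -0.9999]
shift mm [-0.5  0.9 55.2] roll -0.1
108 [0.58522405 0.23423658 0.12069623] ((583.8038940429688, 234.66200256347656), (24.803308486938477, 39.835880279541016), 83.2566146850586)
120 ((582.8280639648438, 234.69082641601562), (33.80464172363281, 108.13526153564453), 84.9175033569336)
```

View pics/sc5.png

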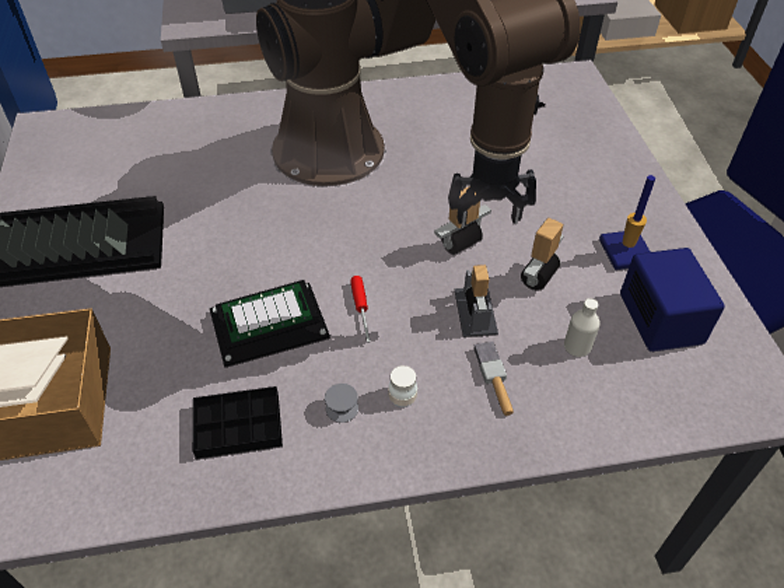

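The roller hangs upright in its stand at (480,295), at the same measured pose as at the start. The gripper is clear above it at (495,190), and the other things are where they were. I hand in.

```bash
python3 -c "
from cell import manip;print(manip.hand_in())"
```

```text
the job is handed in; nothing more can be done
None
```

I took the smallest roller from its stand and rolled it over all six strips and back. I then hung it upright in its stand, let go, backed off and handed the job in at about 26 s. No verdict is reported.

- **Push:** readings at the end of each move were about 10.5 to 14 N, mostly 12 to 13 N. That is a little under the requested 15 N and well below 25 N. I did not see the force between those readings.
- **Strips:** strips 0–4 measured about 2.6 mm lower than at the start. Strip 5 was hidden by the arm in that check. In a later one, its top lay in line with the other five, so I take it as down too.
- **Roller in stand:** the measured handle position was within about 1 mm of where it began, with its top at 121 mm. The gripper was clear and read no contact force beyond noise.
- **Other things on the bench:** the last picture shows them where they were at the start. I checked this by eye only.

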